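# Hold the lamp's lens barrel in the V-blocks for marking

### The arm

A 6-joint arm with a two-finger parallel gripper is mounted at the origin on the work surface. World frame = base frame: x ahead of the robot, y to its left, z up, the work surface at z = 0. Lengths are in mm, angles in rad, forces in N, time in s.
With the tool pointing down it reaches from about 275 to 1000 mm from the base axis. Payload 8.4 kg.
Tool frame: the origin (TCP) lies at the very end of the fingers, on their centre line; the grasp point (between the pads) lies 19 mm behind it; z points along the fingers, x is the direction in which the jaws open and shut, and the axes are right-handed (so a half turn about z gives the same grasp; the last joint's range is limited). The gripper opens to 85 mm and grips with 20 to 120 N. Pads are 22 mm wide; open, the fingers measure 114 mm over their backs; the gripper's body (76 mm by 85 mm) begins 54 mm behind the grasp point. The pads swing forward as they close: fully open they stand 13 mm farther back than shut.
Start: joints at [-1.151, 0.353, 1.633, -0, 1.155, -0.002], TCP at [255.876, -570.224, 231.281] pointing down, gripper open.
Joint ranges: [-2.63, 2.63], [-0.92, 2.1], [0.06, 2.66], [-1.3, 4.44], [0, 2.69], [-3.02, 3.02]. Speed limits (rad/s): [2.22, 2.22, 2.79, 3.14, 3.14, 3.14].

### API

Orientations are given as [roll, pitch, yaw] about the fixed x, y, z axes, in that order (R = Rz(yaw) Ry(pitch) Rx(roll)).
In Python, from rig import r gives the robot as it stands.
- The arm moves only by the tool arm_command, never from a script. Its argument "targets" is a list of rows, each a list of 6 numbers: the shift along the tool's x, y, z in m, then the turn, a rotation vector about the tool's x, y, z in rad. A call has 1 to 20 rows; each row shifts and turns the commanded pose from where the row before left it, along the tool's axes as they then stand; what a row does not reach is not made up. A row lasts 1/12 s, in which the tool goes at most 41.7 mm and 7.16 degrees, less where a joint would pass 70% of its speed; a pose out of reach is approached as far as the arm can. A call is refused whole if a number of a shift passes 0.0417 or a number of a turn 0.125, either way. A call with a gripper value outside its range is refused whole. "fingers" is the finger opening in m, from 0 to 0.0854, set as the call begins (left out, the last holds). The fingers move at their own pace and stop on an object; "squeeze" is the grip in N (left out, the last holds). Time passes only in rows, so rows that do not move let the fingers close. It gives the time, the measured TCP pose, the force and the opening at its end, in the units of the state.
- r.sense(): the state, without advancing time (a new reading comes with each control period).
- r.grab_frame(name): name is "side" or "top"; returns a dict with "image" (420x560x3 uint8, blue, green, red), "fx", "fy", "cx", "cy" (pixels), "xyz" and "orientation" of the camera in the world. Camera axes: x right, y down, z forward; pixel columns grow to the right and rows downward; lengths in mm; the calibration is good to about 2 mm. A picture is of the moment at which its call begins. There is no depth.
- r.sign_off(): hands the job in, once; it reports no verdict.
The state is a dict: "clock": time; "qpos": joint angles; "qvel": joint speeds; "joint_efforts": joint torques, N m; "eef_pos": TCP position; "tcp_rot": TCP orientation; "contact_force": force on the tool from outside, world axes, zero at the start; "wrist_torque": the same for the moment, N m; "opening": opening from 0.0 (shut) to 1.0 (fully open).
Only numpy, scipy, OpenCV 4.12 (cv2) and the standard library are available. Lean on these libraries where they do the work, as an engineer would, in place of code of your own. Each camera call takes 0.05 s, during which the arm holds its last target.

### The job

The aluminium lens barrel is to be scribed in the V-block fixture: first lock the fixture's swivel by turning its collar lever clockwise to the red mark, then take the lens barrel from its wooden rest and lay it in the pair of V-blocks, orange tail end at the end stop (within about a centimetre). Press it down firmly, with roughly 15 N, so that it bears on both sides of the V, and finish while still holding it pressed there; do not ram it, and leave the battery tube and the other things on the bench where they are.

Things in the scene. Friction and masses are not known exactly. Their poses are not given: they have to be found in the camera images.
- collar (a joint): lock collar: knurled steel ring (104 mm across, 20 to 42 mm above the bench) that turns about the fixture's upright axis, with a lever. Rad: starts between 0 and 0.35, grows clockwise seen from above, red locked mark at 1.05, stop at 1.10. Stays where left; takes 0.22 N m (2 to 3 N at the lever's grip). Locking draws the head with the V-blocks down by 3 mm.
- lever_grip (a point): on the upright yellow grip at the lever's end: round, 18 mm thick, from 28 to 72 mm above the bench, 100 mm from the fixture's axis; this point is on the grip's axis at 58 mm height. A steel lever rod 11 mm thick (top at 37 mm) joins its foot to the collar. It moves with the collar.
- fixture: round blue cast base of the swivel fixture, 150 mm across, bolted to the bench; origin on its upright axis (the collar's axis) at bench height; its x and y axes are the same way as those of v_seat. At collar value q the lever points from the axis in direction (3.642 - q) rad, counted anticlockwise from the base's x axis. A white and a red mark on its flange show open and locked.
- v_seat (a point): where the middle of the barrel's axis lies when it is seated in the V-blocks with its tail 5 mm short of the stop; 97 mm above the bench with the collar open, 94 mm when locked. Its y axis runs along the V, away from the end stop; x is across the V, z up. The aluminium head plate's top is 40 mm below this point.
- stop_face (a point): on the face of the steel end stop with a red top edge (44 mm wide, 8 mm thick, top 11 mm above this point), level with v_seat and 60 mm from it along -y; axes as v_seat.
- barrel_center (a point): centre of the lens barrel: plain bright aluminium tube 40 mm in diameter and 110 mm long, about 0.22 kg, orange band at the tail end, black bezel and bluish glass bulging 4 mm at the lens end. Its axis is this point's y axis, +y towards the lens. It lies level on a rest, axis 45 mm above the bench.
- barrel_tail (a point): centre of the barrel's orange tail end, 55 mm from its centre along -y.
- rest_a: wooden rest with two notched saddles (66 mm wide, 16 mm thick, 35 mm high, at 40 mm either side of its middle along its y), joined by a strip 24 mm wide and 12 mm high: between the saddles there are 64 mm free for fingers. Fixed; origin at its middle at bench height. Carries the lens barrel.
- rest_b: a second rest of the same shape that carries the battery tube; fixed.
- battery_tube: dark blue ribbed tube, 40 mm in diameter and 110 mm long, on rest_b; to be left alone. Origin at the underside of its middle.
- spray_bottle: white bottle with blue cap, 64 mm wide, 170 mm high; to be left alone. Origin at its foot.
- ring_tin: open steel tin, 72 mm wide, 50 mm high; to be left alone. Origin at its foot.
- screwdriver: screwdriver lying at the back; to be left alone.
- wrench: wrench lying at the front left; to be left alone.
- caliper: caliper with a black display head, 200 mm long, lying at the back; to be left alone.
- bit_block: wooden block 110 x 45 x 30 mm with screwdriver bits; to be left alone. Origin at its underside.
- head: head of the fixture: aluminium plate with two dark grey V-blocks (90 degree V, 70 mm wide, each 22 mm long, from 23 to 45 mm either side of v_seat along y, tops 6 mm below v_seat; 46 mm free between them for fingers). Each block has a flank on the -x side (head_c0, head_c1) and on the +x side (head_c2, head_c3): the two contact lines. Origin and axes as the fixture's, 0 to 3 mm lower.
Not all that is in view belongs to the job. What is shaped like the part that bears barrel_center but green is not meant.

How it is judged (in metres and radians):
On the way, in this order (a step that is already met when the one before it is completed fails the run):
1. the collar is turned to its red locked mark (value of joint collar above 0.97 rad), for 0.2 s.
2. the lens barrel is lifted off its rest (height (world z) of barrel_center above 0.065 m and contact force between lens_barrel and rest_a below 0.05 N and contact force between lens_barrel and the fingers above 1 N), for 0.1 s.
3. the lens barrel lies in the V-blocks (z of barrel_center in the frame of v_seat below 0.003 m and distance between barrel_center and v_seat below 0.01 m and angle between the y axis of barrel_center and the y axis of v_seat, either way round below 0.06 rad), for 0.2 s.
At the end, for the whole second after the job is handed in: Collar at its red mark (within 0.08 rad) or its stop; barrel fully down in both V-blocks (3 mm sideways, 2 mm in height, 0.04 rad), orange tail within 12 mm of the end stop, at rest, and the robot still pressing it so that on each side of the V a flank carries over 2.5 N (value of joint collar above 0.97 rad and x of barrel_center in the frame of v_seat between -0.003 and 0.003 m and z of barrel_center in the frame of v_seat between -0.003 and 0.002 m and y of barrel_tail in the frame of stop_face below 0.012 m and angle between the y axis of barrel_center and the y axis of v_seat, either way round below 0.04 rad and (contact force between lens_barrel and the fingers above 4 N or contact force between lens_barrel and the arm above 4 N) and linear speed of lens_barrel below 0.01 m/s and (contact force between lens_barrel and head_c0 above 2.5 N or contact force between lens_barrel and head_c1 above 2.5 N) and (contact force between lens_barrel and head_c2 above 2.5 N or contact force between lens_barrel and head_c3 above 2.5 N)); the arm keeps its last pose, push and grip.
It fails at once if the barrel is rammed or crushed into the V-blocks (more than 40 N on one flank) (contact force between lens_barrel and head_c0 above 40 N or contact force between lens_barrel and head_c1 above 40 N or contact force between lens_barrel and head_c2 above 40 N or contact force between lens_barrel and head_c3 above 40 N).
It fails at once if the battery tube or another bystander is moved by more than 20 mm (distance of any of battery_tube, spray_bottle, ring_tin, screwdriver, wrench, caliper, bit_block from where it was at the start of the episode above 0.02 m).
It also fails if it takes over 72 s, if anything falls off the work surface, if the arm or the gripper's body presses on something with over 40 N, if the wrist force passes 120 N, or if a joint passes its speed limit or range.

## Working session

There is one attempt and no reset: what is moved stays moved. The work goes in short steps, Python scripts to look and compute and a tool call to move; the robot and the scene stay as the last step left them, time stands still between calls to the robot, and variables do not carry over. Pictures are saved under pics/ and viewed, and the job is handed in when it is done.

Besides the shell and the picture viewer there is one more tool, called after "Emit:" by a JSON object that holds its "method" and its "body", one argument or row to a line. arm_command: Moves the arm, as the interface text tells. Its arguments: {"type":"object","properties":{"targets":{"type":"array"},"fingers":{"type":"number"},"squeeze":{"type":"number"}},"required":["targets"]}

```bash
mkdir -p pics; ls; python3 - <<'E'
from rig import r
import cv2
print(r.sense())
for n in("side","top"):
    f=r.grab_frame(n); cv2.imwrite(f"pics/{n}0.png",f["image"]); print({k:v for k,v in f.items() if k!="image"})
E
```

```text
pics
{'clock': 0.0, 'qpos': array([-1.15138365e+00,  3.53616178e-01,  1.63417299e+00, -7.49109085e-06,
        1.15523102e+00, -2.41230194e-03]), 'qvel': array([ 6.94895984e-04, -1.19968510e-03,  9.69407615e-04,  5.67257565e-05,
       -6.54489774e-04, -3.81730817e-04]), 'joint_efforts': array([ 9.20646089e-04, -6.05241323e+01, -3.42062581e+01,  2.44154307e-04,
        9.43298161e-03, -1.47517045e-05]), 'eef_pos': array([ 255.67532404, -569.75470423,  230.56504044]), 'tcp_rot': array([ 3.14158925e+00,  1.42754962e-03, -1.14896832e+00]), 'contact_force': array([ 0.78038628, -0.65327839, -0.55376354]), 'wrist_torque': array([0.02112144, 0.02498328, 0.02470386]), 'opening': 1.0010584241863354}
{'fx': 449.92681745347573, 'fy': 449.92681745347573, 'cx': 279.7433154347476, 'cy': 214.8279145993195, 'xyz': array([104.18376063, 860.76961323, 611.18374993]), 'orientation': array([-2.05069893,  0.01098101, -2.65668921])}
{'fx': 381.2808122999459, 'fy': 381.2808122999459, 'cx': 275.14574473568933, 'cy': 210.3470066315068, 'xyz': array([ 463.25477969,   27.44919086, 1113.08439265]), 'orientation': array([-3.03423482, -0.02403585, -1.60068052])}
```

View pics/side0.png

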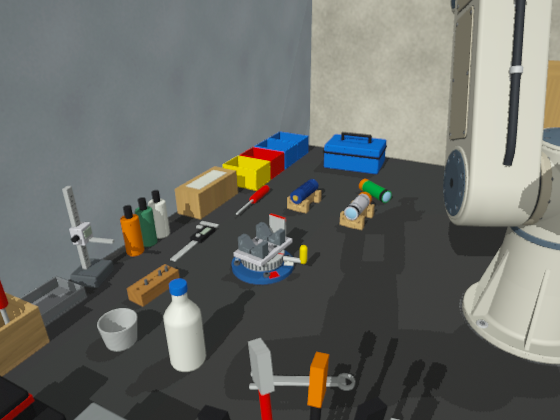

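View pics/top0.png

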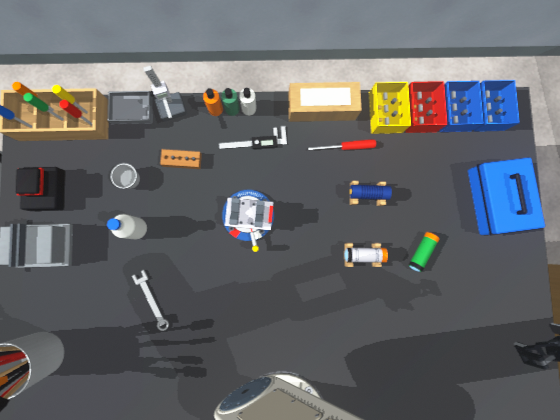

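The side view shows the fixture at about (263,262), the yellow grip at (304,255) and the barrel at (357,207), with the green decoy beside it. In the top view the fixture is at (248,215), the grip at (255,248) and the barrel at (367,255) with its orange tail on the right. I'll enlarge both.

```bash
python3 - <<'E'
import cv2,numpy as np
t=cv2.imread("pics/top0.png");s=cv2.imread("pics/side0.png")
a=cv2.resize(t[180:265,215:285],None,fx=7,fy=7,interpolation=cv2.INTER_CUBIC)
cv2.imwrite("pics/c1.png",a)
b=cv2.resize(t[225:280,330:450],None,fx=6,fy=6,interpolation=cv2.INTER_CUBIC);cv2.imwrite("pics/c2.png",b)
c=cv2.resize(s[170:290,220:400],None,fx=4.4,fy=4.4,interpolation=cv2.INTER_CUBIC);cv2.imwrite("pics/c3.png",c)
E
```

```text
(no output)
```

View pics/c1.png

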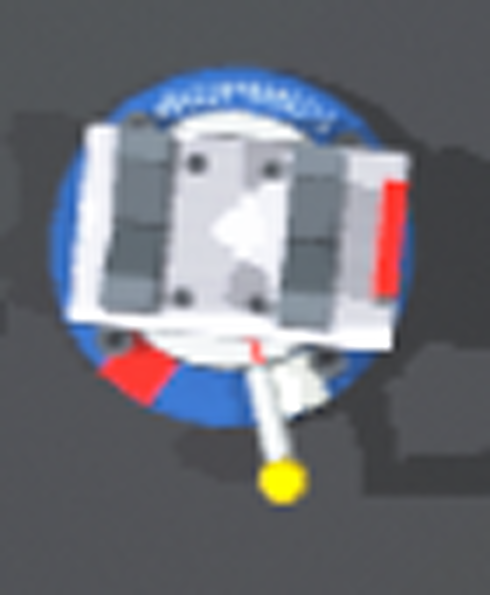

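View pics/c2.png

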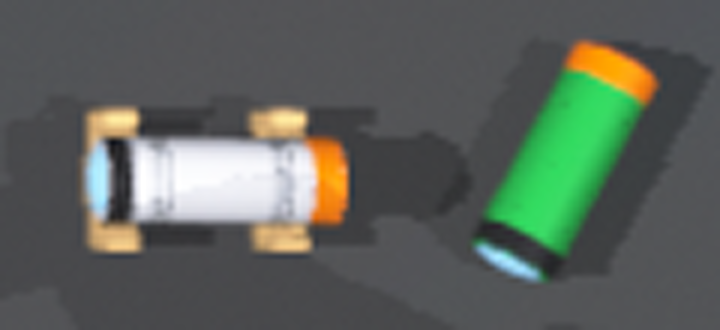

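View pics/c3.png

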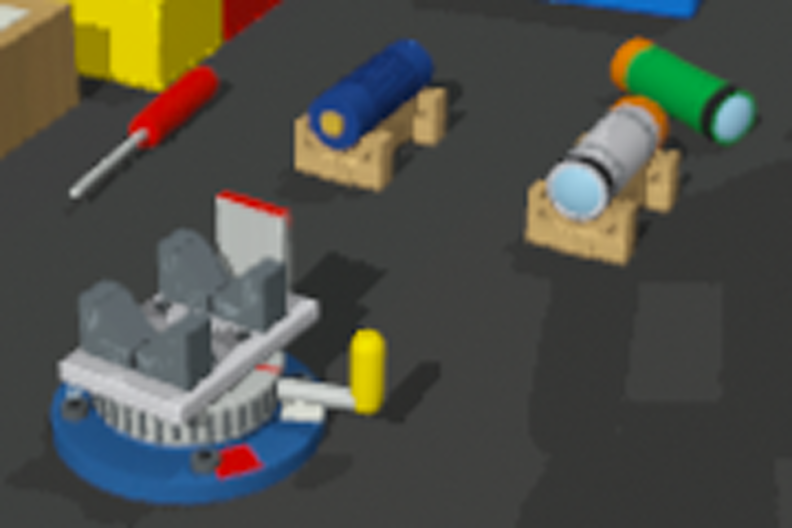

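```bash
cat > h.py <<'E'
import cv2,numpy as np
from scipy.spatial.transform import Rotation as Ro
def ray(f,p):
    d=Ro.from_euler('xyz',f['orientation']).as_matrix()@np.array([(p[0]-f['cx'])/f['fx'],(p[1]-f['cy'])/f['fy'],1.])
    return f['xyz'],d/np.linalg.norm(d)
def onz(f,p,z):
    o,d=ray(f,p); return (o+d*(z-o[2])/d[2]).round(1)
def proj(f,X):
    c=Ro.from_euler('xyz',f['orientation']).as_matrix().T@(np.asarray(X,float)-f['xyz'])
    return np.array([f['fx']*c[0]/c[2]+f['cx'],f['fy']*c[1]/c[2]+f['cy']]).round(1)
def tri(f1,p1,f2,p2):
    o1,d1=ray(f1,p1);o2,d2=ray(f2,p2)
    s=np.linalg.lstsq(np.c_[d1,-d2],o2-o1,rcond=None)[0]
    a=o1+s[0]*d1;b=o2+s[1]*d2
    return ((a+b)/2).round(1),round(np.linalg.norm(a-b),1)
def mask(f,lo,hi,box):
    h=cv2.cvtColor(f['image'],cv2.COLOR_BGR2HSV); m=cv2.inRange(h,lo,hi)
    k=np.zeros_like(m);x0,y0,x1,y1=box;k[y0:y1,x0:x1]=m[y0:y1,x0:x1];return k
def cen(m):
    n,l,s,c=cv2.connectedComponentsWithStats(m); 
    i=1+np.argmax(s[1:,4]);return c[i].round(2),s[i]
E
cat > m.py <<'E'
from rig import r
from h import *
t=r.grab_frame("top");s=r.grab_frame("side")
Y=((25,150,120),(35,255,255))
a,sa=cen(mask(t,*Y,(235,230,275,265)));b,sb=cen(mask(s,*Y,(290,235,325,275)))
print('grip',a,sa,b,sb,tri(t,a,s,b),'top z72',onz(t,a,70))
R=((0,150,100),(6,255,255))
a,sa=cen(mask(t,*R,(262,198,285,230)));b,sb=cen(mask(s,*R,(260,205,295,225)))
print('stop',a,sa,b,sb,'z108',onz(t,a,108),tri(t,a,s,b))
C=lambda u,v,x0=215,y0=180,k=7:(x0+(u+.5)/k-.5,y0+(v+.5)/k-.5)
for n,q in dict(Lblk=[(118,130),(175,130),(160,312),(102,308)],Rblk=[(290,145),(345,150),(330,330),(280,325)]).items():
    P=np.array([onz(t,C(*x),91) for x in q]);print(n,P.tolist(),P.mean(0))
for n,q in dict(plate=[(85,128),(410,158),(390,348),(65,320)]).items():
    P=np.array([onz(t,C(*x),57) for x in q]);print(n,P.tolist(),P.mean(0))
# barrel
O=((8,180,150),(18,255,255))
a,sa=cen(mask(t,*O,(370,240,395,270)));print('orange',a,sa,onz(t,a,50))
D=lambda u,v:C(u,v,330,225,6)
for n,q,z in [('tail edge',(347,182),45),('band/barrel',(314,182),60),('bezel/bar',(132,182),60),('lens end bezel',(108,182),58),('upper edge',(220,138),45),('lower edge',(220,222),45),('upR',(300,138),45),('loR',(300,222),45),('upL',(140,138),45),('loL',(140,222),45)]:
    print(n,onz(t,D(*q),z))
for n,q in [('saddleL',[(90,110),(138,110),(138,250),(90,250)]),('saddleR',[(252,110),(310,110),(310,250),(252,250)])]:
    P=np.array([onz(t,D(*x),35) for x in q]);print(n,P.tolist(),P.mean(0))
E
python3 m.py
```

```text
grip [255.   248.26] [252 246   7   6  34] [303.01 253.6 ] [299 245   9  19 127] (array([473.1,  57.6,  50. ]), np.float64(0.5)) top z72 [472.7  56.9  70. ]
stop [270.23 213.03] [269 206   4  16  39] [277.43 215.68] [270 213  15   6  28] z108 [564.   13.3 108. ] (array([563.8,  13.1, 107.2]), np.float64(0.8))
Lblk [[609.0, 116.6, 91.0], [608.4, 94.7, 91.0], [538.2, 101.8, 91.0], [540.4, 123.9, 91.0]] [574.   109.25  91.  ]
Rblk [[601.4, 50.5, 91.0], [598.9, 29.3, 91.0], [529.5, 36.9, 91.0], [532.0, 56.0, 91.0]] [565.45   43.175  91.   ]
plate [[615.0, 132.6, 57.0], [599.5, 3.6, 57.0], [523.9, 13.7, 57.0], [538.6, 141.8, 57.0]] [569.25   72.925  57.   ]
orange [384.5  254.85] [382 248   6  14  60] [ 443.9 -302.8   50. ]
tail edge [ 443.4 -312.6   45. ]
band/barrel [ 444.1 -292.5   60. ]
bezel/bar [ 446.7 -208.3   60. ]
lens end bezel [ 447.  -197.7   58. ]
upper edge [ 465.6 -254.    45. ]
lower edge [ 426.7 -251.9   45. ]
upR [ 464.5 -291.7   45. ]
loR [ 425.6 -289.4   45. ]
upL [ 466.7 -216.5   45. ]
loL [ 427.9 -214.5   45. ]
saddleL [[480.6, -195.7, 35.0], [479.9, -218.5, 35.0], [414.5, -215.1, 35.0], [415.2, -192.5, 35.0]] [ 447.55 -205.45   35.  ]
saddleR [[478.3, -272.6, 35.0], [477.5, -300.2, 35.0], [412.0, -296.3, 35.0], [412.9, -268.9, 35.0]] [ 445.175 -284.5     35.   ]
```

Emit:
{"method": "arm_command", "body": {
  "targets": [
    [-0.0242,-0.0227,0.002,0,0,0],
    [-0.0242,-0.0227,0.002,0,0,0],
    [-0.0242,-0.0227,0.002,0,0,0],
    [-0.0242,-0.0227,0.002,0,0,0],
    [-0.0242,-0.0227,0.002,0,0,0],
    [-0.0242,-0.0227,0.002,0,0,0],
    [-0.0242,-0.0227,0.002,0,0,0],
    [-0.0242,-0.0227,0.002,0,0,0],
    [-0.0242,-0.0227,0.002,0,0,0],
    [-0.0242,-0.0227,0.002,0,0,0],
    [-0.0242,-0.0227,0.002,0,0,0],
    [-0.0242,-0.0227,0.002,0,0,0],
    [-0.0242,-0.0227,0.002,0,0,0],
    [-0.0242,-0.0227,0.002,0,0,0],
    [-0.0242,-0.0227,0.002,0,0,0],
    [-0.0242,-0.0227,0.002,0,0,0],
    [-0.0242,-0.0227,0.002,0,0,0],
    [-0.0242,-0.0227,0.002,0,0,0],
    [-0.0242,-0.0227,0.002,0,0,0],
    [-0.0242,-0.0227,0.002,0,0,0]
  ],
  "fingers": 0.034,
  "squeeze": 40
}}

```text
clock: 1.87
eef_pos: [472.1, 59.0, 191.2]
tcp_rot: [-3.141, -0.0, -1.149]
contact_force: [0.1, 0.1, 0.6]
opening: 0.399
```

Emit:
{"method": "arm_command", "body": {
  "targets": [
    [0,0,0,0,0,0.114],
    [0,0,0,0,0,0.114],
    [0,0,0,0,0,0],
    [0,0,0,0,0,0]
  ]
}}

```text
clock: 2.2
eef_pos: [471.8, 57.3, 191.2]
tcp_rot: [3.141, -0.0, -1.373]
contact_force: [-0.6, 0.1, -0.3]
opening: 0.398
```

```bash
python3 - <<'E'
from rig import r
from h import *
s=r.sense();print({k:np.round(s[k],3) for k in('clock','eef_pos','tcp_rot','contact_force','opening','qpos')})
R=Ro.from_euler('xyz',s['tcp_rot']).as_matrix();print((R.T@(np.array([472.8,57.2,42])-s['eef_pos'])).round(1))
E
```

```text
{'clock': np.float64(2.2), 'eef_pos': array([471.785,  57.286, 191.165]), 'tcp_rot': array([ 3.141, -0.   , -1.373]), 'contact_force': array([-0.597,  0.098, -0.255]), 'opening': np.float64(0.398), 'qpos': array([ 0.118,  0.167,  1.985, -0.   ,  0.99 ,  1.491])}
[  0.3  -1.  149.2]
```

Emit:
{"method": "arm_command", "body": {
  "targets": [
    [0,-0.001,0.025,0,0,0],
    [0,0,0.025,0,0,0],
    [0,0,0.025,0,0,0],
    [0,0,0.015,0,0,0],
    [0,0,0,0,0,0]
  ]
}}

```text
clock: 2.62
eef_pos: [470.7, 56.7, 98.7]
tcp_rot: [3.137, 0.0, -1.374]
contact_force: [-0.8, -0.4, -0.1]
opening: 0.396
```

```bash
python3 - <<'E'
from rig import r
from h import *
print(r.sense()['eef_pos'])
t=r.grab_frame("top");s=r.grab_frame("side")
a=cv2.resize(s['image'][180:300,220:350],None,fx=4,fy=4);b=cv2.resize(t['image'][180:300,195:325],None,fx=3,fy=4)
cv2.imwrite("pics/d1.png",np.hstack([a,b])[:, :800])
E
```

```text
[470.66514282  56.67058079  98.67314968]
```

View pics/d1.png

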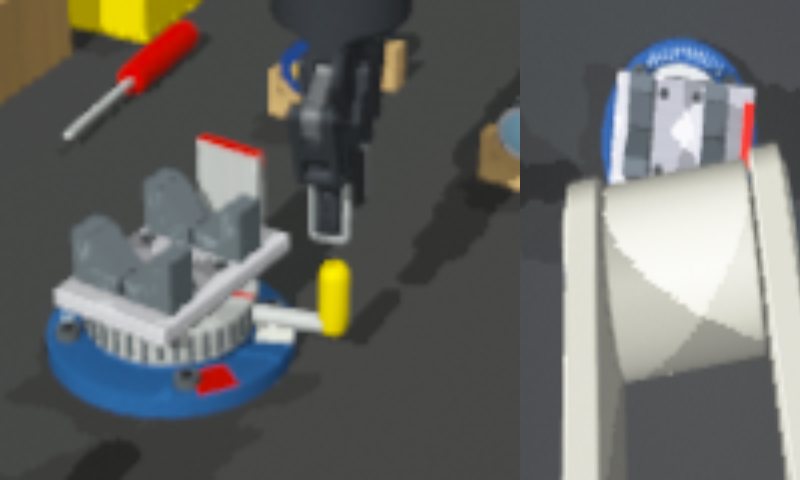

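The fingers are straight above the yellow grip (332,295 in the enlarged side view), so I'll go down.

Emit:
{"method": "arm_command", "body": {
  "targets": [
    [0,-0.002,0.014,0,0,0],
    [0,0,0.014,0,0,0],
    [0,0,0.014,0,0,0],
    [0,0,0.013,0,0,0],
    [0,0,0,0,0,0],
    [0,0,0,0,0,0]
  ]
}}

```text
clock: 3.22
eef_pos: [475.4, 57.7, 47.2]
tcp_rot: [-3.141, -0.0, -1.376]
contact_force: [0.0, 0.3, 0.7]
opening: 0.398
```

Emit:
{"method": "arm_command", "body": {
  "targets": [
    [0,0,0,0,0,0.03],
    [-0.005,0,0,0,0,0.05],
    [-0.005,0,0,0,0,0.05],
    [-0.005,0,0,0,0,0.05],
    [-0.005,0,0,0,0,0.05],
    [-0.005,0,0,0,0,0.05],
    [-0.005,0,0,0,0,0.05],
    [-0.005,0,0,0,0,0.05]
  ]
}}

```text
clock: 3.88
eef_pos: [475.0, 92.7, 47.9]
tcp_rot: [-3.14, 0.0, -1.759]
contact_force: [-1.6, -2.3, 0.4]
opening: 0.402
```

```bash
cat > look.py <<'E'
from rig import r
from h import *
import sys
n=sys.argv[1]
s=r.sense();print({k:np.round(s[k],3) for k in('clock','eef_pos','tcp_rot','contact_force','opening')})
s=r.grab_frame("side");t=r.grab_frame("top")
a=cv2.resize(s['image'][180:300,220:350],None,fx=4,fy=4);b=cv2.resize(t['image'][150:310,195:300],None,fx=2.6,fy=3)
cv2.imwrite(f"pics/{n}.png",np.hstack([a,b])[:, :800])
E
python3 look.py d2
```

```text
{'clock': np.float64(3.883), 'eef_pos': array([474.98 ,  92.662,  47.935]), 'tcp_rot': array([-3.14 ,  0.   , -1.759]), 'contact_force': array([-1.632, -2.319,  0.396]), 'opening': np.float64(0.402)}
```

View pics/d2.png

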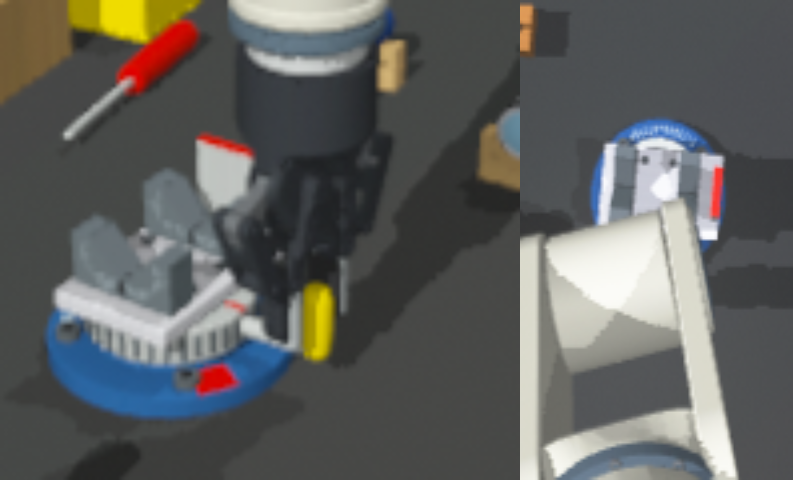

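The pads sit either side of the grip and the lever is following, with a force of about 2.8 N. I'll continue the arc.

Emit:
{"method": "arm_command", "body": {
  "targets": [
    [-0.005,0,0,0,0,0.05],
    [-0.005,0,0,0,0,0.05],
    [-0.005,0,0,0,0,0.05],
    [-0.005,0,0,0,0,0.05],
    [-0.005,0,0,0,0,0.05],
    [-0.005,0,0,0,0,0.05],
    [-0.005,0,0,0,0,0.05],
    [-0.005,0,0,0,0,0.05],
    [-0.005,0,0,0,0,0.05],
    [-0.005,0,0,0,0,0.05],
    [-0.005,0,0,0,0,0.05],
    [0,0,0,0,0,0]
  ]
}}

```text
clock: 4.98
eef_pos: [498.1, 142.2, 47.3]
tcp_rot: [-3.141, 0.001, -2.307]
contact_force: [-0.4, 0.4, -0.4]
opening: 0.399
```

```bash
python3 look.py d3
```

```text
{'clock': np.float64(4.983), 'eef_pos': array([498.143, 142.2  ,  47.288]), 'tcp_rot': array([-3.141e+00,  1.000e-03, -2.307e+00]), 'contact_force': array([-0.361,  0.35 , -0.389]), 'opening': np.float64(0.399)}
```

View pics/d3.png

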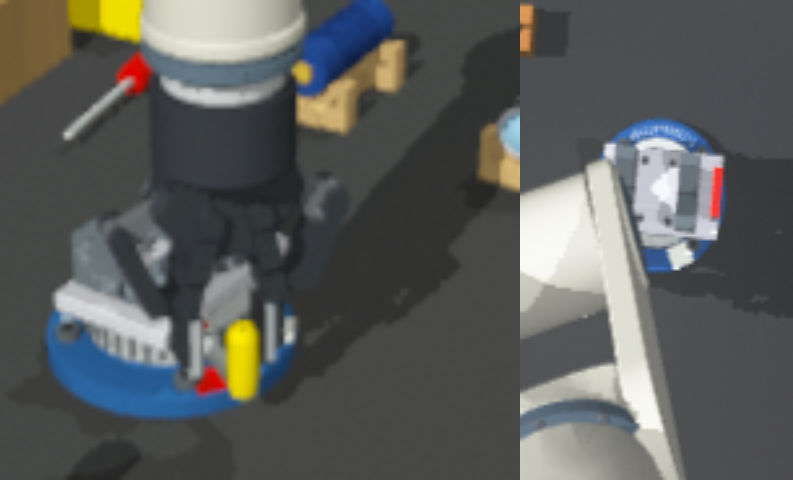

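```bash
cat > q.py <<'E'
from rig import r
from h import *
s=r.grab_frame("side")
b,sb=cen(mask(s,(25,150,120),(35,255,255),(240,235,335,300)));X=onz(s,b,50)
d=X[:2]-np.array([570.7,76.5]);print(b,sb,X,np.hypot(*d),'q',3.642-.112-np.arctan2(*d[::-1])%6.283)
E
python3 q.py
```

```text
[280.3 269.1] [276 260   9  20 145] [491.  137.2  50. ] 100.1827330431747 q 1.0392950247929278
```

Emit:
{"method": "arm_command", "body": {
  "targets": [
    [-0.002,0,0,0,0,0.02],
    [-0.002,0,0,0,0,0.02],
    [0,0,0,0,0,0],
    [0,0,0,0,0,0],
    [0,0,0,0,0,0]
  ]
}}

```text
clock: 5.55
eef_pos: [500.2, 144.8, 46.3]
tcp_rot: [-3.142, 0.0, -2.347]
contact_force: [-0.3, 0.1, -0.3]
opening: 0.396
```

```bash
python3 q.py
```

```text
[278.65 269.68] [275 260   8  20 142] [493.1 140.9  50. ] 100.84205471924898 q 1.0811141373365074
```

Emit:
{"method": "arm_command", "body": {
  "targets": [
    [0.003,0,0,0,0,0],
    [0,0,-0.035,0,0,0],
    [0,0,-0.04,0,0,0],
    [0,0,-0.04,0,0,0],
    [0,0,-0.04,0,0,-0.117],
    [0,0,-0.01,0,0,-0.122],
    [0,0,0,0,0,-0.122],
    [0,0,0,0,0,-0.122],
    [0,0,0,0,0,-0.122],
    [0,0,0,0,0,-0.122],
    [0,0,0,0,0,-0.122],
    [0,0,0,0,0,-0.122],
    [0,0,0,0,0,-0.122],
    [0,0,0,0,0,-0.122],
    [0,0,0,0,0,-0.122],
    [0,0,0,0,0,-0.122],
    [0,0,0,0,0,-0.122],
    [0,0,0,0,0,-0.122],
    [0,0,0,0,0,-0.122],
    [0,0,0,0,0,-0.122]
  ],
  "fingers": 0.08
}}

```text
clock: 7.27
eef_pos: [497.8, 142.5, 211.2]
tcp_rot: [-3.142, 0.0, -0.394]
contact_force: [0.5, -0.3, 0.6]
opening: 0.939
```

Emit:
{"method": "arm_command", "body": {
  "targets": [
    [0,0,0,0,0,-0.122],
    [0,0,0,0,0,-0.122],
    [0,0,0,0,0,-0.122],
    [0,0,0,0,0,0],
    [0,0,0,0,0,0],
    [0,0,0,0,0,0]
  ]
}}

```text
clock: 7.77
eef_pos: [497.9, 142.6, 211.2]
tcp_rot: [-3.142, 0.0, -0.038]
contact_force: [0.3, 0.3, -0.3]
opening: 0.936
```

```bash
cat > go.py <<'E'
from rig import r
from h import *
import sys
s=r.sense();print({k:np.round(s[k],3) for k in('clock','eef_pos','tcp_rot','contact_force','opening','qpos')})
R=Ro.from_euler('xyz',s['tcp_rot']).as_matrix();print((R.T@(np.array([float(v) for v in sys.argv[1:4]])-s['eef_pos'])).round(1))
E
python3 q.py; python3 go.py 446.2 -251.3 22
```

```text
[278.84 269.61] [275 260   8  20 135] [492.9 140.4  50. ] 100.67795190606537 q 1.0760237793904124
{'clock': np.float64(7.817), 'eef_pos': array([497.878, 142.617, 211.243]), 'tcp_rot': array([ 3.142,  0.   , -0.037]), 'contact_force': array([ 0.211, -0.288,  0.565]), 'opening': np.float64(0.937), 'qpos': array([0.276, 0.209, 1.881, 0.   , 1.052, 0.313])}
[-37.  395.6 189.2]
```

Emit:
{"method": "arm_command", "body": {
  "targets": [
    [-0.0031,0.033,0,0,0,0],
    [-0.0031,0.033,0,0,0,0],
    [-0.0031,0.033,0,0,0,0],
    [-0.0031,0.033,0,0,0,0],
    [-0.0031,0.033,0,0,0,0],
    [-0.0031,0.033,0.01,0,0,0],
    [-0.0031,0.033,0.015,0,0,0],
    [-0.0031,0.033,0.015,0,0,0],
    [-0.0031,0.033,0.015,0,0,0],
    [-0.0031,0.033,0.015,0,0,0],
    [-0.0031,0.033,0.015,0,0,0],
    [-0.0031,0.033,0.015,0,0,0],
    [0,0,0,0,0,0],
    [0,0,0,0,0,0],
    [0,0,0,0,0,0]
  ]
}}

```text
clock: 9.07
eef_pos: [447.2, -251.6, 111.3]
tcp_rot: [-3.141, 0.0, -0.036]
contact_force: [-0.3, 0.4, -0.1]
opening: 0.938
```

```bash
python3 go.py 446.2 -251.3 22; python3 - <<'E'
from rig import r
from h import *
s=r.grab_frame("side");t=r.grab_frame("top")
a=cv2.resize(s['image'][110:250,290:420],None,fx=4,fy=4);b=cv2.resize(t['image'][190:330,320:420],None,fx=2.8,fy=4)
cv2.imwrite("pics/e1.png",np.hstack([a,b])[:, :800])
for y in (-306,-251,-196):
  for dx in(-20,20): print(y,dx,proj(t,[446.2+dx-(.03*-(y+251)),y,45]),proj(s,[446.2+dx+.03*(y+251),y,45]))
E
```

```text
{'clock': np.float64(9.067), 'eef_pos': array([ 447.16 , -251.641,  111.254]), 'tcp_rot': array([-3.141,  0.   , -0.036]), 'contact_force': array([-0.318,  0.351, -0.09 ]), 'opening': np.float64(0.938), 'qpos': array([-0.516,  0.336,  1.974,  0.   ,  0.832, -0.48 ])}
[-0.9 -0.3 89.3]
-306 -20 [385.5 261.8] [371.4 199.1]
-306 20 [384.6 247.4] [358.3 196.4]
-251 -20 [365.9 261.8] [364.9 206.5]
-251 20 [365.2 247.4] [351.4 203.7]
-196 -20 [346.3 261.8] [357.9 214.4]
-196 20 [345.6 247.4] [344.  211.4]
```

View pics/e1.png

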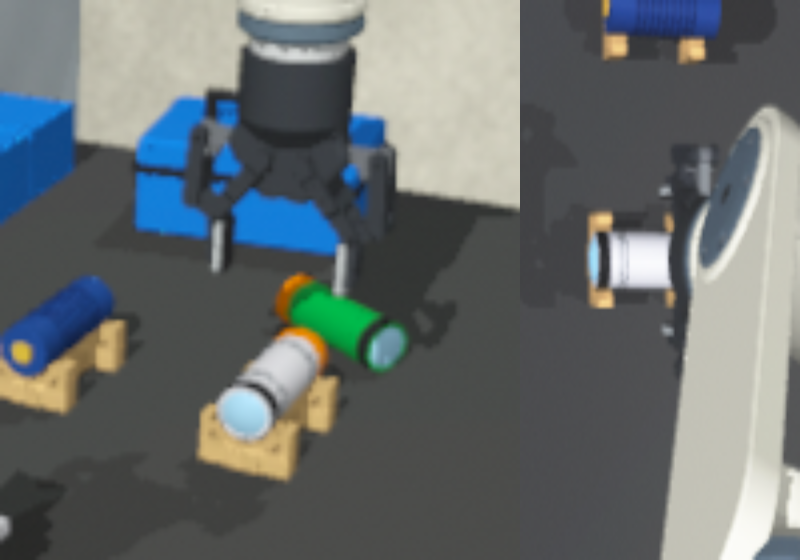

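The jaws straddle the barrel across x, with the green decoy well clear behind it. I'll descend and grip.

Emit:
{"method": "arm_command", "body": {
  "targets": [
    [-0.001,0,0.017,0,0,0],
    [0,0,0.018,0,0,0],
    [0,0,0.018,0,0,0],
    [0,0,0.018,0,0,0],
    [0,0,0.018,0,0,0],
    [0,0,0,0,0,0],
    [0,0,0,0,0,0],
    [0,0,0,0,0,0]
  ]
}}

```text
clock: 9.83
eef_pos: [447.2, -251.5, 23.3]
tcp_rot: [3.141, -0.001, -0.033]
contact_force: [0.5, 0.2, 1.3]
opening: 0.938
```

Emit:
{"method": "arm_command", "body": {
  "targets": [
    [0,0,0,0,0,0],
    [0,0,0,0,0,0],
    [0,0,0,0,0,0],
    [0,0,0,0,0,0],
    [0,0,0,0,0,0],
    [0,0,0,0,0,0],
    [0,0,0,0,0,0],
    [0,0,0,0,0,0]
  ],
  "fingers": 0.0,
  "squeeze": 50
}}

```text
clock: 10.5
eef_pos: [446.7, -252.0, 23.2]
tcp_rot: [3.141, -0.001, -0.034]
contact_force: [-1.9, 1.9, 8.6]
opening: 0.45
```

```bash
python3 go.py 446.2 -251.3 22; python3 - <<'E'
from rig import r
from h import *
s=r.grab_frame("side");t=r.grab_frame("top")
a=cv2.resize(s['image'][110:250,290:420],None,fx=4,fy=4);b=cv2.resize(t['image'][190:330,320:420],None,fx=2.8,fy=4)
cv2.imwrite("pics/e2.png",np.hstack([a,b])[:, :800])
E
```

```text
{'clock': np.float64(10.5), 'eef_pos': array([ 446.674, -252.036,   23.215]), 'tcp_rot': array([ 3.141e+00, -1.000e-03, -3.400e-02]), 'contact_force': array([-1.912,  1.897,  8.617]), 'opening': np.float64(0.45), 'qpos': array([-0.517,  0.483,  2.018,  0.   ,  0.64 , -0.483])}
[-0.5 -0.7  1.2]
```

View pics/e2.png

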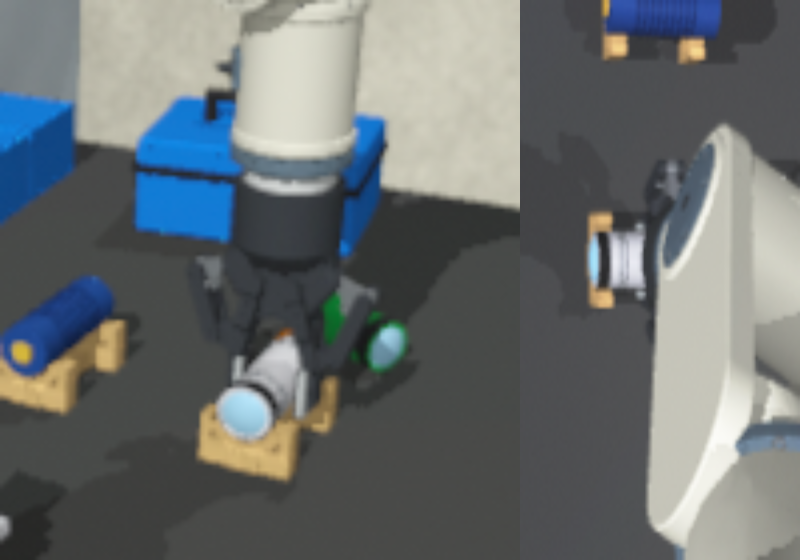

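Emit:
{"method": "arm_command", "body": {
  "targets": [
    [0,0,-0.005,0,0,0],
    [0,0,-0.01,0,0,0],
    [0,0,-0.02,0,0,0],
    [0,0,-0.025,0,0,0],
    [0,0,-0.03,0,0,0],
    [0,0,-0.03,0,0,0],
    [0,0,-0.025,0,0,0],
    [0,0,-0.015,0,0,-0.04],
    [0,0,0,0,0,0.06],
    [0,0,0,0,0,0.058],
    [0,0,0,0,0,0],
    [0,0,0,0,0,0]
  ],
  "squeeze": 60
}}

```text
clock: 11.6
eef_pos: [446.0, -251.7, 182.7]
tcp_rot: [3.142, -0.0, -0.11]
contact_force: [-0.3, 0.3, -3.5]
opening: 0.452
```

```bash
python3 go.py 570.7 76.5 71;  python3 - <<'E'
from rig import r
from h import *
s=r.grab_frame("side");t=r.grab_frame("top")
a=cv2.resize(s['image'][110:250,290:420],None,fx=4,fy=4);b=cv2.resize(t['image'][190:330,320:420],None,fx=2.8,fy=4)
cv2.imwrite("pics/e3.png",np.hstack([a,b])[:, :800])
E
```

```text
{'clock': np.float64(11.6), 'eef_pos': array([ 446.019, -251.712,  182.699]), 'tcp_rot': array([ 3.142, -0.   , -0.11 ]), 'contact_force': array([-0.295,  0.268, -3.474]), 'opening': np.float64(0.452), 'qpos': array([-0.517,  0.234,  1.92 , -0.   ,  0.987, -0.406])}
[  87.8 -340.   111.7]
```

View pics/e3.png

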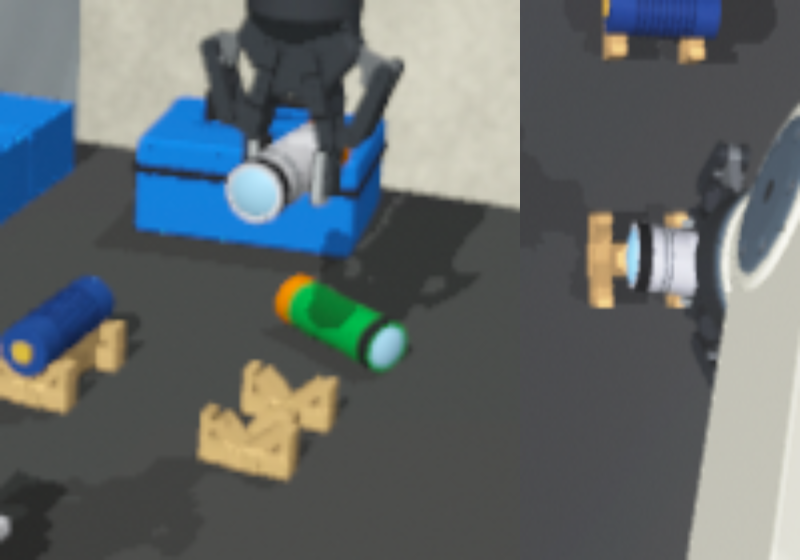

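Emit:
{"method": "arm_command", "body": {
  "targets": [
    [0.0073,-0.0283,0,0,0,0],
    [0.0073,-0.0283,0,0,0,0],
    [0.0073,-0.0283,0,0,0,0],
    [0.0073,-0.0283,0,0,0,0],
    [0.0073,-0.0283,0,0,0,0],
    [0.0073,-0.0283,0,0,0,0],
    [0.0073,-0.0283,0,0,0,0],
    [0.0073,-0.0283,0,0,0,0],
    [0.0073,-0.0283,0,0,0,0],
    [0.0073,-0.0283,0.015,0,0,0],
    [0.0073,-0.0283,0.02,0,0,0],
    [0.0073,-0.0283,0.025,0,0,0],
    [0,0,0,0,0,0],
    [0,0,0,0,0,0],
    [0,0,0,0,0,0],
    [0,0,0,0,0,0]
  ]
}}

```text
clock: 13.03
eef_pos: [571.5, 75.1, 123.0]
tcp_rot: [3.142, -0.001, -0.112]
contact_force: [-0.1, -0.6, -2.2]
opening: 0.45
```

```bash
python3 go.py 570.7 76.5 72; python3 - <<'E'
from rig import r
from h import *
s=r.grab_frame("side");t=r.grab_frame("top")
cv2.imwrite("s.png",s['image'])
a=cv2.resize(s['image'][180:300,210:310],None,fx=4.8,fy=4.8,interpolation=cv2.INTER_CUBIC);b=cv2.resize(t['image'][170:270,205:305],None,fx=3,fy=5.76)
cv2.imwrite("pics/f1.png",np.hstack([a,b])[:, :800])
E
```

```text
{'clock': np.float64(13.033), 'eef_pos': array([571.486,  75.085, 122.957]), 'tcp_rot': array([ 3.142e+00, -1.000e-03, -1.120e-01]), 'contact_force': array([-0.093, -0.579, -2.244]), 'opening': np.float64(0.45), 'qpos': array([ 0.128,  0.404,  1.832, -0.   ,  0.906,  0.24 ])}
[-1.  -1.3 51. ]
```

View pics/f1.png

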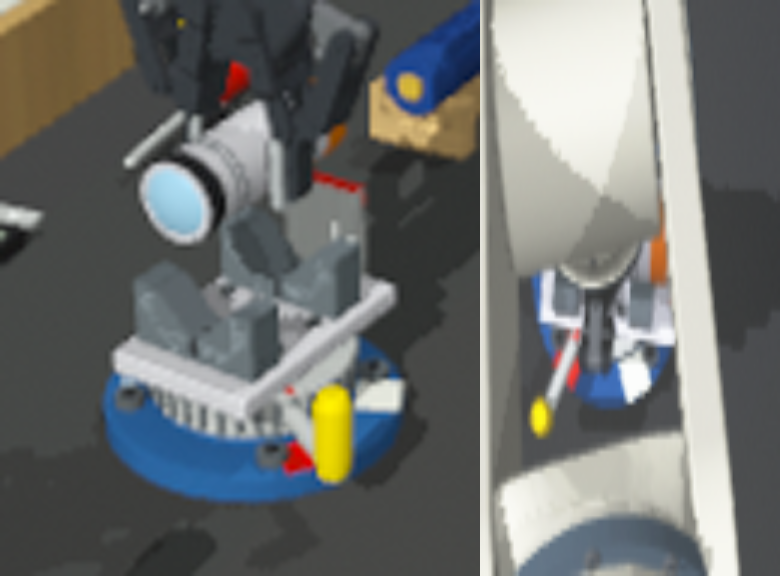

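```bash
python3 - <<'E'
from rig import r
from h import *
s=r.grab_frame("side");t=r.grab_frame("top")
print(proj(s,[577.7,130.5,144.8]))
a,sa=cen(mask(t,(8,180,130),(20,255,255),(255,195,275,225)));print(a,sa,onz(t,(sa[0]+sa[2]-.5,a[1]),160))
b,sb=cen(mask(s,(95,40,150),(110,255,255),(235,205,262,235)));print('glass',b,sb,onz(s,b,144.8))
a,sa=cen(mask(t,(0,150,100),(6,255,255),(262,190,290,230)));print('stop',a,sa,onz(t,a,105))
E
```

```text
[246.2 221.3]
[264.04 214.52] [262 211   5   7  27] [555.3  23.5 160. ]
glass [245.89 221.54] [240 215  12  14 115] [577.8 131.6 144.8]Traceback (most recent call last):
  File "<stdin>", line 7, in <module>
  File "h.py", line 21, in cen
    i=1+np.argmax(s[1:,4]);return c[i].round(2),s[i]
        ~~~~~~~~~^^^^^^^^^
    return _wrapfunc(a, 'argmax', axis=axis, out=out, **kwds)
    return bound(*args, **kwds)
ValueError: attempt to get argmax of an empty sequence
```

The glass centre at (245.9,221.5) matches the predicted (246.2,221.3), so the barrel sits as expected in the grip. I'll lower it.

Emit:
{"method": "arm_command", "body": {
  "targets": [
    [-0.001,-0.0013,0.01,0,0,0],
    [0,0,0.01,0,0,0],
    [0,0,0.01,0,0,0],
    [0,0,0.006,0,0,0],
    [0,0,0.004,0,0,0],
    [0,0,0.002,0,0,0],
    [0,0,0,0,0,0],
    [0,0,0,0,0,0],
    [0,0,0,0,0,0]
  ]
}}

```text
clock: 13.98
eef_pos: [570.8, 77.3, 80.6]
tcp_rot: [-3.141, -0.001, -0.112]
contact_force: [-0.2, -0.5, -2.3]
opening: 0.454
```

Emit:
{"method": "arm_command", "body": {
  "targets": [
    [0,0,0.001,0,0,0],
    [0,0,0.001,0,0,0],
    [0,0,0.001,0,0,0],
    [0,0,0.001,0,0,0],
    [0,0,0,0,0,0],
    [0,0,0,0,0,0]
  ]
}}

```text
clock: 14.48
eef_pos: [570.4, 77.2, 76.2]
tcp_rot: [3.142, 0.0, -0.112]
contact_force: [0.3, 0.5, -2.1]
opening: 0.452
```

```bash
python3 go.py 570.7 76.5 72
```

```text
{'clock': np.float64(14.483), 'eef_pos': array([570.391,  77.247,  76.215]), 'tcp_rot': array([ 3.142,  0.   , -0.112]), 'contact_force': array([ 0.277,  0.479, -2.149]), 'opening': np.float64(0.452), 'qpos': array([ 0.132,  0.468,  1.859, -0.   ,  0.814,  0.244])}
[0.4 0.7 4.2]
```

Emit:
{"method": "arm_command", "body": {
  "targets": [
    [0,0,0.001,0,0,0],
    [0,0,0.001,0,0,0],
    [0,0,0,0,0,0],
    [0,0,0,0,0,0]
  ]
}}

```text
clock: 14.82
eef_pos: [570.4, 77.2, 74.2]
tcp_rot: [3.142, 0.0, -0.112]
contact_force: [0.3, -0.3, -2.8]
opening: 0.447
```

Emit:
{"method": "arm_command", "body": {
  "targets": [
    [0,0,0.001,0,0,0],
    [0,0,0,0,0,0],
    [0,0,0,0,0,0]
  ]
}}

```text
clock: 15.07
eef_pos: [570.8, 77.3, 73.4]
tcp_rot: [-3.141, -0.001, -0.112]
contact_force: [1.1, -0.0, -2.4]
opening: 0.454
```

Emit:
{"method": "arm_command", "body": {
  "targets": [
    [0,0,0.0007,0,0,0],
    [0,0,0,0,0,0],
    [0,0,0,0,0,0]
  ]
}}

```text
clock: 15.32
eef_pos: [571.0, 77.3, 73.0]
tcp_rot: [-3.141, -0.001, -0.112]
contact_force: [1.2, 0.0, 2.3]
opening: 0.454
```

Emit:
{"method": "arm_command", "body": {
  "targets": [
    [0,0,0.0006,0,0,0],
    [0,0,0,0,0,0],
    [0,0,0,0,0,0]
  ]
}}

```text
clock: 15.57
eef_pos: [571.1, 77.3, 72.8]
tcp_rot: [-3.141, -0.001, -0.112]
contact_force: [-0.6, -1.3, 9.7]
opening: 0.453
```

Emit:
{"method": "arm_command", "body": {
  "targets": [
    [0,0,0.0005,0,0,0],
    [0,0,0,0,0,0],
    [0,0,0,0,0,0]
  ]
}}

```text
clock: 15.82
eef_pos: [571.2, 77.3, 72.8]
tcp_rot: [-3.141, -0.001, -0.113]
contact_force: [-1.1, -0.9, 13.1]
opening: 0.452
```

Emit:
{"method": "arm_command", "body": {
  "targets": [
    [0,0,0.0002,0,0,0],
    [0,0,0,0,0,0],
    [0,0,0,0,0,0],
    [0,0,0,0,0,0],
    [0,0,0,0,0,0],
    [0,0,0,0,0,0],
    [0,0,0,0,0,0],
    [0,0,0,0,0,0]
  ]
}}

```text
clock: 16.48
eef_pos: [571.2, 77.4, 72.8]
tcp_rot: [-3.141, -0.002, -0.112]
contact_force: [-2.4, 0.1, 14.4]
opening: 0.454
```

```bash
python3 q.py; python3 - <<'E'
from rig import r
from h import *
s=r.grab_frame("side");t=r.grab_frame("top")
b,sb=cen(mask(s,(95,40,150),(110,255,255),(235,205,265,255)));print('glass',b,sb,onz(s,b,94), 'expect at',[570.7+6.5,76.5+57.6,94],proj(s,[577.2,134,94]))
q=r.sense();print(q['eef_pos'],q['contact_force'],q['wrist_torque'])
a=cv2.resize(s['image'][180:300,210:310],None,fx=4.8,fy=4.8,interpolation=cv2.INTER_CUBIC);b=cv2.resize(t['image'][170:270,205:305],None,fx=3,fy=5.76)
cv2.imwrite("pics/g1.png",np.hstack([a,b])[:, :800])
E
```

```text
[278.81 269.64] [275 260   8  20 136] [492.9 140.6  50. ] 100.80500979614064 q 1.0775569598464845
glass [246.56 241.85] [241 236  12  13 108] [577.8 133.2  94. ] expect at [577.2, 134.1, 94] [246.6 242.1]
[571.17096391  77.37031429  72.74868437] [-2.85811696 -0.77859137 15.33374366] [-0.03015802  0.53395418 -0.32009365]
```

View pics/g1.png

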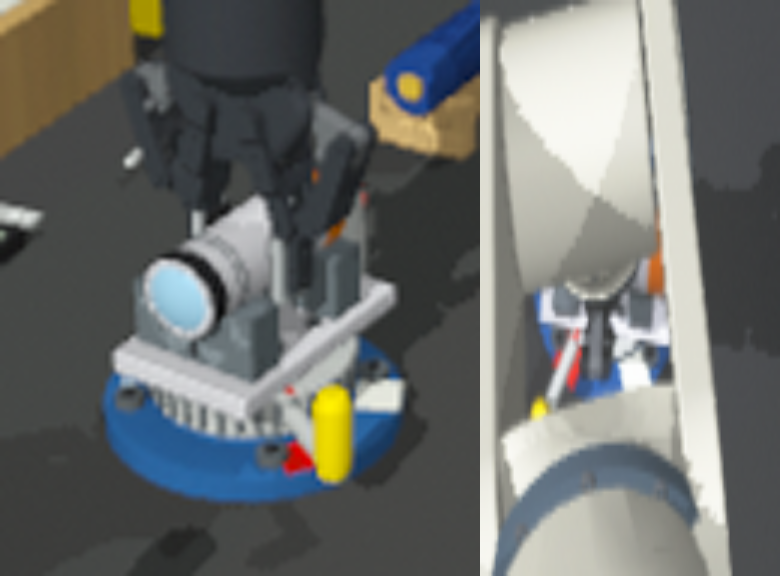

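```bash
python3 - <<'E'
from rig import r
print(r.sign_off()); q=r.sense();print(q['clock'],q['eef_pos'],q['contact_force'])
E
```

```text
the job is handed in; nothing more can be done
None
the job is handed in; nothing more can be done
```

I locked the collar and moved the lens barrel from its rest into the V-blocks. I handed the job in after about 17 s with the gripper still holding it pressed down. The rig gives no verdict, so these are my own last checks:

- **Collar:** I measured it at about 1.08 rad from the side view, past the red mark and just short of the 1.10 stop.
- **Seating:** The glass centre is about 1 mm from where it should be for a seated barrel. The downward travel stopped firmly at a tool height of 72.8 mm (72.2 mm expected).
- **Tail gap:** The gap to the end stop is about 5 mm by calculation; the arm hid the tail from a direct look at the end.
- **Pressing force:** The force on the tool was 14–15 N, steady, plus the barrel's own weight.
- **Disagreeing readings:** There was a small sideways force of about 2.5 N and a twist of about 0.3 N m. By my estimate that makes the load on the two sides of the V uneven, about 10 and 14 N, both well above 2.5 N. I could not measure the flank forces directly.
- **Bystanders:** The arm touched nothing else that I could see, but I did not measure their positions again at the end.

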